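# Open the battery tester's display and hold the load knob at its third stop

## Robot

A 6-joint arm with a two-finger parallel gripper is mounted at the origin on the work surface. World frame = base frame: x ahead of the robot, y to its left, z up, the work surface at z = 0. Lengths are in m, angles in degrees, forces in N, time in s.
With the tool pointing down it reaches from about 0.35 to 0.85 m from the base axis. Payload 8.1 kg.
Tool frame: the origin (TCP) lies on the centre line of the jaws, within the pads' length; the fingertips stand 22 mm ahead of it and the grasp point (between the pads) lies 3 mm ahead of it (robot.tips_ahead is the distance from the TCP to the fingertips, in m); z points along the fingers, y is the direction in which the jaws open and shut (so a half turn about z gives the same grasp; the last joint's range is limited). The gripper opens to 85 mm and grips with 20 to 120 N. Pads are 22 mm wide; open, the fingers measure 114 mm over their backs; the gripper's body (76 mm by 85 mm) begins 54 mm behind the grasp point. The pads swing forward as they close: fully open they stand 13 mm farther back than shut.
Start: joints at [-82.013, 7.471, 85.268, -0, 87.261, -4.893], TCP at [0.134, -0.585, 0.228] pointing down, gripper open.
Joint ranges: [-169.43, 169.43], [-51.17, 129.36], [1.28, 143.12], [-76.62, 256.62], [0, 156.53], [-152.29, 152.29]. Speed limits (degrees/s): [136.94, 136.94, 159.86, 180, 180, 180].

## Interface

Orientations are given as [roll, pitch, yaw] about the fixed x, y, z axes, in that order (R = Rz(yaw) Ry(pitch) Rx(roll)).
In Python, from workcell import sensors, viewer, robot, trace gives the robot as it stands.
- The arm moves only by the shell command python3 -m pendant 'ROWS' [OPENING] [FORCE]. ROWS is JSON, a list of rows, each a list of 6 numbers: the shift along the tool's x, y, z in cm, then the turn, a rotation vector about the tool's x, y, z in rad. A call has exactly 5 rows; each row is the pose to reach, as a shift and turn from the pose commanded when the call began, along the tool's axes at that moment; what a row does not reach only later rows make up. A row lasts 1/10 s, in which the tool goes at most 50 mm and 8.59 degrees, less where a joint would pass 70% of its speed; a pose out of reach is approached as far as the arm can. A call with a gripper value outside its range is refused whole. OPENING is the gripper command: -1 is shut, 1 is fully open, values between are in proportion, set as the call begins (- or left out, the last holds). The fingers move at their own pace and stop on an object; FORCE is the grip in N (left out, the last holds). Time passes only in rows, so rows that repeat a pose let the fingers close, or fill a call up. It gives the time, the measured TCP pose, the force and the opening at its end, in the units of the state.
- sensors.observe(): the state, without advancing time (a new reading comes with each control period).
- viewer.read_camera(name): name is "scene" or "side" or "wrist"; returns a dict with "img" (480x640x3 uint8, red, green, blue), "range_z" (480x640 float32, m along the optical axis (not along the pixel's ray), 0 where there is no reading), "mtx" (3x3 intrinsics, pixels), "dist" ([k1, k2, p1, p2, k3] as OpenCV has them; the pictures are not rectified), "rvec" (rotation vector, rad) and "tvec" (3), from world to camera coordinates, as OpenCV has them; the wrist camera has in their place "tool_from_camera" (4x4, takes a point from camera to tool coordinates, whose origin is the TCP and whose axes are the flange's). Camera axes: x right, y down, z forward; pixel columns grow to the right and rows downward; lengths in m; the calibration is good to about 2 mm. A picture is of the moment at which its call begins: read the wrist's pose just before it.
- robot.close_job(): hands the job in, once; it reports no verdict.
Trained networks look in a picture, given as the dict that the camera call returned (one of the last four; its "shot" number tells which), for a name from the list of things; names that differ only in an ending like _2 or _b are one class to them, and where a whole thing is asked for, a point or a joint stands for the part that bears it (a point fixed in the world has none). Each returns a list of dicts, best first, with "confidence" (0 to 1); they miss things now and then, are a little off and sometimes report something else, mostly with a low value. They report only what shows in the picture. A call takes as long as a camera call.
- trace(picture, label): "region" (480x640 bool, what is visible of it) and "point" ([column, row] in pixels, amid what is visible of it).
The state is a dict: "t": time; "joints": joint angles; "joint_vel": joint speeds; "joint_torque": joint torques, N m; "tool_pos": TCP position; "eef_rot": TCP orientation; "contact_force": force on the tool from outside, world axes, zero at the start; "torque": the same for the moment, N m; "grip_width": opening from 0.0 (shut) to 1.0 (fully open).
Only numpy, scipy, OpenCV 4.12 (cv2) and the standard library are available. Lean on these libraries where they do the work, as an engineer would, in place of code of your own. Each camera call takes 0.05 s, during which the arm holds its last target.

## Task

Run a load test on the bench battery tester: raise its stiff display from where it is to 60 degrees from flat (the green mark), where it stays by itself. Then turn the red load knob clockwise, counting the clicks, to the third stop past home and no further, and finish while still gripping it there: it springs back if let go. Leave the other things on the bench where they are.

Things in the scene. Friction and masses are not known exactly. Their poses are not given: they have to be found in the camera images.
- tester: grey bench battery tester, fixed to the bench. Case spans x -70 to +110, y -180 to +180 mm, 75 mm high; origin on the bench below. Front faces its -x (the robot). On top: display lid on the left half (+y), load knob on the right half (-y); a black battery 94 mm high, with posts to 98 mm, in a cradle behind the display (x +110 to +210, y 0 to +170 mm)
- display (a joint): angle of the display lid, rad: 0 flat shut, grows as its front edge rises, 1.047 = 60 degrees, 1.75 at most. Starts a little open. Stiff hinge (0.5 N m plus its weight, 2 to 4 N at the handle): it stays where it is left. A white-marked quadrant at the hinge's left end has a wide green mark at 60 degrees; the lid passes beside it
- display_hinge (a point): point on the hinge axis, mid-width of the display, 83.5 mm above the bench. The axis runs along the tester's y
- display_handle (a point): middle of the display's handle: round aluminium bar, diameter 12, 100 mm long along the tester's y, 220 mm from the hinge axis, 50 mm past the front edge of the black lid with orange top (170 long, 165 wide, 14 thick); opening behind the bar 44 x 88 mm. Lid low, nothing lies below the bar down to the bench. Pinched from above, it turns between the fingers as the lid swings
- load_knob (a joint): turn of the load knob, rad, clockwise from above: 0 home, stops (clicks) every 0.419 (24 degrees), third 1.257, fourth 1.676; 1.80 at most. A spring turns it back home. Torque to turn it about 0.07 N m, rippling by 0.045 each click: lowest a quarter click before a stop, rising through the stop, highest a quarter click after
- knob_top (a point): centre of the top of the load knob's red bar grip, on its axis, 123 mm above the bench, at tester x -15, y -110 mm. Bar 50 long (this point's x), 16 thick (its y), 40 high, vertical sides to pinch, on a red disc of radius 26. Its +x end, white line on top, is the pointer: at home 36 degrees left of the tester's +x. Dots 44 mm from the axis: home (large yellow), four stops (white)
- spray_can: bystander: green can, diameter 52, 150 mm high, standing; origin at its underside
- parts_bin: bystander: open yellow parts bin 100 x 70 x 45 mm; origin at its underside
- socket: bystander: steel wrench socket, diameter 28, 40 mm high, standing; origin at its underside
- screwdriver: bystander: screwdriver lying on the bench

How it is judged:
By the outcome, as a careful person would: the job done as asked, in the order asked, and still so for the second after the job is handed in, while the arm keeps its last pose, push and grip.
It also fails if it takes over 48 s, if anything falls off the work surface, if the arm or the gripper's body presses on something with over 40 N, if the wrist force passes 120 N, or if a joint passes its speed limit or range.

## Working session

There is one attempt and no reset: what is moved stays moved. The work goes in short steps, Python scripts to look and compute and a shell command to move; the robot and the scene stay as the last step left them, time stands still between calls to the robot, and variables do not carry over. Pictures are saved under pics/ and viewed, and the job is handed in when it is done.

```bash
ls; mkdir -p pics; python3 - <<'E'
from workcell import sensors, viewer, robot, trace
import cv2,pickle
print(sensors.observe())
d={}
for n in ["scene","side"]:
    p=viewer.read_camera(n); d[n]=p
    cv2.imwrite(f"pics/{n}0.png",p["img"][:,:,::-1]); print(n,p["mtx"],p["dist"],p["rvec"],p["tvec"],p["shot"])
    for l in ["tester","display","load_knob","display_handle","knob_top","display_hinge","spray_can","parts_bin","socket","screwdriver"]:
        r=trace(p,l); print(l,[(round(q["confidence"],2),q["point"],int(q["region"].sum())) for q in r[:2]])
        d[n+l]=r
pickle.dump(d,open("d0.pkl","wb"))
E
```

```text
pics
{'t': 0.0, 'joints': array([-8.20121491e+01,  7.51568099e+00,  8.53326911e+01, -8.68953660e-04,
        8.72621387e+01, -4.89619481e+00]), 'joint_vel': array([ 0.0532564 ,  0.03754814,  0.00735234,  0.00098271, -0.06413711,
       -0.05006263]), 'joint_torque': array([-1.61345361e-03, -5.69400465e+01, -5.00561607e+01, -3.78219547e-04,
        1.48336584e-02, -6.24578934e-05]), 'tool_pos': array([ 0.13368951, -0.58431318,  0.22650578]), 'eef_rot': array([-1.79889818e+02, -8.56746306e-03,  1.28840798e+01]), 'contact_force': array([-1.00499864,  0.07131995, -0.04790493]), 'torque': array([-0.00999689,  0.00133715,  0.05127242]), 'grip_width': 1.0033227719390296}
scene [[439.49692455   0.         314.033555  ]
 [  0.         439.49692455 240.77155081]
 [  0.           0.           1.        ]] [0.01463787 0.         0.         0.         0.        ] [ 2.31059728  0.723964   -0.29089727] [-0.47528308 -0.10992956  1.13362252] 1
tester [(0.95, [331.0, 301.9], 23173), (0.63, [348.6, 250.3], 6614)]
display [(0.72, [347.7, 255.1], 6426)]
load_knob [(0.62, [263.7, 300.0], 749)]
display_han
[... 373 characters left out ...]
5.7589862  227.78612814]
 [  0.           0.           1.        ]] [-0.05070151  0.          0.          0.          0.        ] [ 0.71717721 -2.49633548  1.31087898] [0.52140697 0.20884951 1.41714187] 2
tester [(0.86, [311.3, 221.6], 8932)]
display [(0.93, [305.4, 223.3], 2672), (0.24, [287.9, 391.7], 624)]
load_knob [(0.88, [362.3, 201.2], 353), (0.29, [307.4, 223.2], 2507)]
display_handle [(0.8, [307.5, 220.8], 2712)]
knob_top [(0.67, [359.5, 197.6], 347)]
display_hinge [(0.97, [308.0, 224.7], 2623)]
spray_can []
parts_bin [(0.63, [381.0, 186.7], 693)]
socket [(0.67, [439.5, 205.1], 101), (0.23, [308.9, 221.5], 8874)]
screwdriver [(0.94, [286.4, 388.9], 637), (0.49, [360.1, 197.1], 361)]
```

View pics/scene0.png

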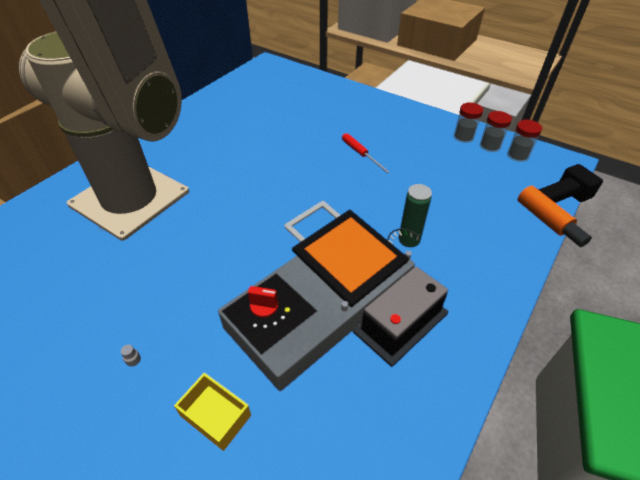

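View pics/side0.png

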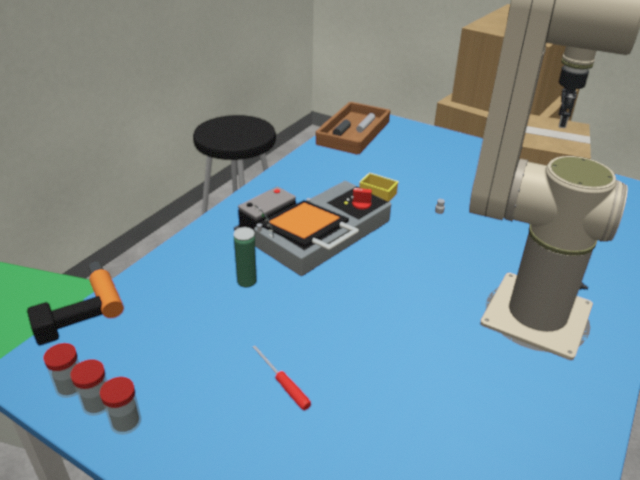

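The scene picture shows the tester mid-bench: knob about (263,298), handle bar about (315,213), battery behind. The can, at (415,215), stands just left of the display. Next, the tester's pose from depth.

```bash
cat > h.py <<'E'
import numpy as np, cv2
def cloud(p,T=None):
    """world points HxWx3 ; T = world_from_camera for the wrist"""
    h,w=p["range_z"].shape
    u,v=np.meshgrid(np.arange(w),np.arange(h))
    px=np.stack([u,v],-1).reshape(-1,1,2).astype(np.float64)
    n=cv2.undistortPoints(px,p["mtx"],p["dist"]).reshape(h,w,2)
    z=p["range_z"].astype(float)
    c=np.dstack([n[...,0]*z,n[...,1]*z,z])
    if T is None:
        R=cv2.Rodrigues(np.array(p["rvec"],float))[0]
        W=(c-np.array(p["tvec"]))@R
    else: W=c@T[:3,:3].T+T[:3,3]
    W[z<=0]=np.nan
    return W
def pix(p,P):
    return cv2.projectPoints(np.array(P,float).reshape(-1,1,3),np.array(p["rvec"],float),np.array(p["tvec"],float),p["mtx"],p["dist"])[0].reshape(-1,2)
E
python3 - <<'E'
import pickle,numpy as np,cv2
from h import *
d=pickle.load(open("d0.pkl","rb"))
for n in ["scene","side"]:
    p=d[n];W=cloud(p)
    print(n)
    m=d[n+"tester"][0]["region"]; P=W[m]; P=P[np.isfinite(P[:,0])]
    t=P[(abs(P[:,2]-.075)<.006)]
    r=cv2.minAreaRect(t[:,:2].astype(np.float32)*1000); print("case top",len(t),r, np.median(t[:,2]))
    hist=np.histogram(P[:,2],bins=np.arange(0,.2,.01)); print(hist[0])
    for l in ["display","load_knob","spray_can","parts_bin","socket","screwdriver"]:
        if d[n+l]:
            Q=W[d[n+l][0]["region"]];Q=Q[np.isfinite(Q[:,0])]
            print(l,np.percentile(Q,2,0).round(3),np.median(Q,0).round(3),np.percentile(Q,98,0).round(3))
    hsv=cv2.cvtColor(p["img"],cv2.COLOR_RGB2HSV)
    # orange lid top plane
    o=(hsv[...,0]>8)&(hsv[...,0]<18)&(hsv[...,1]>180)&(hsv[...,2]>150)&d[n+"display"][0]["region"]
    Q=W[o];Q=Q[np.isfinite(Q[:,0])]
    c=Q.mean(0);u,s,vt=np.linalg.svd(Q-c);nn=vt[2]*np.sign(vt[2,2]);print("lid plane",len(Q),c,nn,"tilt",np.degrees(np.arccos(nn[2])), "dir",np.degrees(np.arctan2(nn[1],nn[0])))
    print(cv2.minAreaRect(Q[:,:2].astype(np.float32)*1000))
E
```

```text
scene
case top 8839 ((637.0731811523438, -7.885040283203125), (362.5530700683594, 267.19757080078125), 76.05715942382812) 0.07653287018578032
[ 169  216 1175  536  568  569  660 8660  737 5469 3166  861  231   19
   17    3    0    0    0]
display [0.475 0.001 0.089] [0.607 0.081 0.102] [0.694 0.17  0.115]
load_knob [ 0.516 -0.12   0.081] [ 0.54  -0.102  0.103] [ 0.559 -0.084  0.126]
spray_can [0.637 0.165 0.01 ] [0.664 0.256 0.112] [0.691 0.291 0.153]
parts_bin [ 0.523 -0.317  0.002] [ 0.567 -0.28   0.008] [ 0.621 -0.249  0.047]
socket [ 0.365 -0.306  0.005] [ 0.38  -0.295  0.028] [ 0.385 -0.283  0.043]
screwdriver [0.323 0.464 0.012] [0.38  0.499 0.022] [0.477 0.523 0.029]
lid plane 3483 [0.60873293 0.08514783 0.10227582] [ 0.11095333 -0.02518717  0.9935064 ] tilt 6.53304588980173 dir -12.789784018421418
((607.1393432617188, 88.49330139160156), (132.45018005371094, 131.74630737304688), 77.47835540771484)
side
case top 2537 ((634.0676879882812, -3.1845703125), (365.6446228027344, 276.60699462890625), 77.18976593017578) 0.07679396083215966
[  58  167  416  422  407  351  409 2325  554 1602 1428  588   89   19
   18    6    0    0    0]
display [0.468 0.01  0.08 ] [0.584 0.104 0.104] [0.688 0.18  0.117]
load_knob [ 0.508 -0.101  0.079] [ 0.529 -0.086  0.101] [ 0.552 -0.069  0.127]
parts_bin [ 0.518 -0.344  0.004] [ 0.566 -0.299  0.034] [ 0.621 -0.24   0.051]
socket [ 0.357 -0.297  0.007] [ 0.367 -0.285  0.026] [ 0.377 -0.277  0.045]
screwdriver [0.316 0.461 0.01 ] [0.365 0.514 0.022] [0.491 0.536 0.028]
lid plane 1 [0.57643247 0.16049069 0.10621604] [0. 0. 1.] tilt 0.0 dir 0.0
((576.4324951171875, 160.49069213867188), (0.0, 0.0), 0.0)
```

```bash
python3 -m pendant '[[3.1,-3.9,0,0,0,-0.11],[6.2,-7.8,0,0,0,-0.22],[9.3,-11.7,0,0,0,-0.33],[12.4,-15.6,0,0,0,-0.44],[15.5,-19.5,0,0,0,-0.55]]' 1 30
cat >> h.py <<'E'
from scipy.spatial.transform import Rotation as Ro
def goal(pos,rpy,s=None):
    """shift (cm) and rotvec from the measured pose, along the tool's axes"""
    if s is None:
        from workcell import sensors; s=sensors.observe()
    R0=Ro.from_euler('xyz',s["eef_rot"],degrees=True); R1=Ro.from_euler('xyz',rpy,degrees=True)
    return (R0.inv().apply(np.array(pos)-s["tool_pos"])*100).round(2),(R0.inv()*R1).as_rotvec().round(3)
def wpose(s):
    T=np.eye(4);T[:3,:3]=Ro.from_euler('xyz',s["eef_rot"],degrees=True).as_matrix();T[:3,3]=s["tool_pos"];return T
E
python3 - <<'E'
from h import *
print(goal([.43,.11,.25],[180,0,77]))
E
```

```text
t: 1.6
tool_pos: [0.2418, -0.3585, 0.2276]
eef_rot: [180.0, -0.0, 44.6]
contact_force: [1.6, 0.0, 1.2]
grip_width: 0.999
(array([ 46.3 , -20.13,  -2.25]), array([ 0.001,  0.   , -0.565]))
```

```bash
python3 -m pendant '[[4.5,-2,-0.4,0,0,-0.11],[9,-4,-0.8,0,0,-0.22],[13.5,-6,-1.2,0,0,-0.33],[18,-8,-1.6,0,0,-0.44],[22.5,-10,-2.2,0,0,-0.55]]'
python3 - <<'E'
from h import *
print(goal([.43,.11,.25],[180,0,77]))
E
```

```text
t: 2.1
tool_pos: [0.3324, -0.1296, 0.2499]
eef_rot: [179.9, 0.0, 76.1]
contact_force: [1.1, -1.8, 0.8]
grip_width: 0.999
(array([ 2.56e+01,  3.73e+00, -1.00e-02]), array([ 0.001,  0.   , -0.015]))
```

```bash
python3 -m pendant '[[4.9,0.7,0,0,0,-0.015],[9.8,1.4,0,0,0,-0.015],[14.7,2.1,0,0,0,-0.015],[19.6,2.8,0,0,0,-0.015],[24.5,3.5,0,0,0,-0.015]]' 
python3 - <<'E'
from h import *
from workcell import *
import pickle
s=sensors.observe();p=viewer.read_camera("wrist")
print(p["tool_from_camera"])
cv2.imwrite("pics/w1.png",p["img"][:,:,::-1]); pickle.dump((s,p),open("w1.pkl","wb"));print(s["tool_pos"],s["eef_rot"])
E
```

```text
t: 2.6
tool_pos: [0.4263, 0.1, 0.25]
eef_rot: [179.9, -0.0, 76.8]
contact_force: [1.2, -1.2, 0.1]
grip_width: 0.996
[[-5.04037757e-04 -9.62844509e-01 -2.70055914e-01  6.86005100e-02]
 [ 9.99999843e-01 -5.51633453e-04  1.00347973e-04  2.96910079e-04]
 [-2.45591371e-04 -2.70055821e-01  9.62844636e-01 -1.46707043e-01]
 [ 0.00000000e+00  0.00000000e+00  0.00000000e+00  1.00000000e+00]]
[0.42629971 0.10001931 0.25002451] [ 1.79918756e+02 -1.77262757e-02  7.67951467e+01]
```

View pics/w1.png

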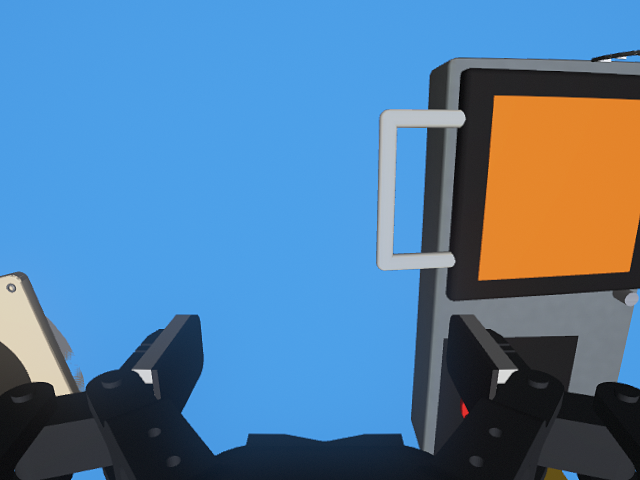

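The wrist view shows the handle bar near column 386, rows 112–268, and the lid to its right. I'll measure it from depth.

```bash
python3 - <<'E'
from h import *
import pickle
s,p=pickle.load(open("w1.pkl","rb"))
W=cloud(p,wpose(s)@np.array(p["tool_from_camera"]))
for v in range(135,256,20):
    row=W[v,370:405]; k=np.isfinite(row[:,0])&(row[:,2]>.07)
    q=row[k]; print(v,k.sum(),q[:,2].max().round(4),q.mean(0).round(4),q[[0,-1]].round(4).tolist())
q=W[125:258,370:405].reshape(-1,3);q=q[q[:,2]>.07]
c=q.mean(0);u,S,vt=np.linalg.svd(q-c,full_matrices=False);print("bar",len(q),c,q[:,2].max(),vt[0],np.degrees(np.arctan2(vt[0][1],vt[0][0])))
# ends
q=W[100:280,370:395].reshape(-1,3);q=q[q[:,2]>.07];t=(q-c)@vt[0];print("ends",t.min(),t.max())
hsv=cv2.cvtColor(p["img"],cv2.COLOR_RGB2HSV)
o=(hsv[...,0]>8)&(hsv[...,0]<18)&(hsv[...,1]>180)&(hsv[...,2]>150);o[:,:470]=0;o[300:]=0
Q=W[o];Q=Q[np.isfinite(Q[:,0])];C=Q.mean(0);vt=np.linalg.svd(Q-C,full_matrices=False)[2];n=vt[2]*np.sign(vt[2,2]);print(C,n,np.degrees(np.arccos(n[2])),np.degrees(np.arctan2(n[1],n[0])))
# case top and floor height check
for uv in [(440,200),(250,100),(450,330),(500,320)]: print(uv,W[uv[1],uv[0]].round(4))
E
```

```text
135 18 0.1154 [0.4828 0.1563 0.1139] [[0.4778, 0.1574, 0.1098], [0.4883, 0.1551, 0.1139]]
155 18 0.1154 [0.4803 0.1436 0.1139] [[0.4751, 0.1446, 0.1106], [0.4861, 0.1421, 0.112]]
175 18 0.1158 [0.4771 0.1307 0.1138] [[0.4719, 0.1315, 0.1094], [0.4829, 0.1292, 0.1121]]
195 17 0.1168 [0.4741 0.1175 0.1142] [[0.4691, 0.1182, 0.1108], [0.4795, 0.1161, 0.1133]]
215 17 0.1155 [0.4708 0.104  0.1139] [[0.4657, 0.1045, 0.1103], [0.4762, 0.1026, 0.1135]]
235 17 0.1157 [0.4681 0.0899 0.1136] [[0.4629, 0.0902, 0.1098], [0.4738, 0.0881, 0.1115]]
255 29 0.116 [0.4689 0.0744 0.1125] [[0.4593, 0.0758, 0.1096], [0.4789, 0.0715, 0.1107]]
bar 2390 [0.4748957  0.11953568 0.11384236] 0.1171260399430708 [-0.21102798 -0.97747202 -0.00395585] -102.18269813489567
ends -0.05430069759437566 0.05746525261272672
[0.60145136 0.09132857 0.10205461] [ 0.11243401 -0.02527144  0.99333778] 6.617416794593674 -12.667670386146302
(440, 200) [0.52   0.0965 0.0714]
(250, 100) [ 3.836e-01  2.112e-01 -2.000e-04]
(450, 330) [0.469  0.0946 0.2695]
(500, 320) [ 0.5535 -0.0161  0.0761]
```

```bash
python3 - <<'E'
from h import *
print(goal([.4747,.1185,.1125],[180,0,77.4]))
E
```

```text
(array([ 2.2 ,  4.33, 13.69]), array([ 0.   , -0.004, -0.007]))
```

```bash
python3 -m pendant '[[1.1,2.2,1.5,0,0,-0.01],[2.2,4.35,3,0,0,-0.01],[2.2,4.35,5,0,0,-0.01],[2.2,4.35,6.5,0,0,-0.01],[2.2,4.35,8,0,0,-0.01]]' -0.06
python3 - <<'E'
from h import *
from workcell import *
s=sensors.observe();p=viewer.read_camera("wrist")
cv2.imwrite("pics/w2.png",p["img"][:,:,::-1]);print(goal([.4747,.1185,.1125],[180,0,77.4]))
E
```

```text
t: 3.15
tool_pos: [0.4729, 0.109, 0.1686]
eef_rot: [-180.0, 0.0, 77.3]
contact_force: [0.2, -0.3, -0.6]
grip_width: 0.471
(array([1.02, 0.12, 5.34]), array([-0.004,  0.001, -0.001]))
```

View pics/w2.png

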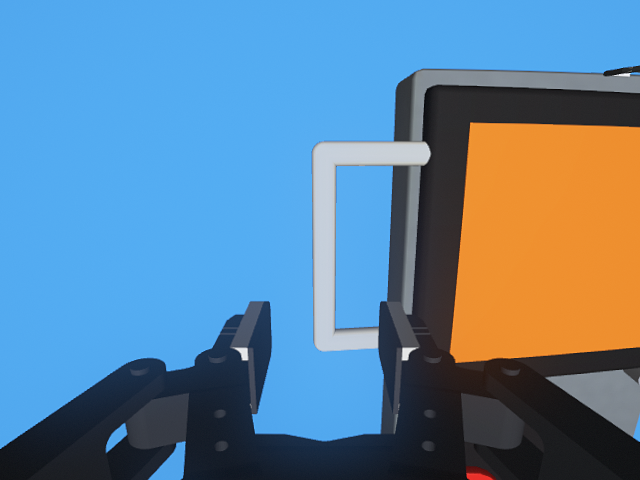

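```bash
python3 -m pendant '[[0.5,0.1,1.5,0,0,0],[1,0.1,3,0,0,0],[1,0.1,4.5,0,0,0],[1,0.1,5.3,0,0,0],[1,0.1,5.3,0,0,0]]'
python3 - <<'E'
from h import *
from workcell import *
import pickle
s=sensors.observe();p=viewer.read_camera("wrist");pickle.dump((s,p),open("w3.pkl","wb"))
cv2.imwrite("pics/w3.png",p["img"][:,:,::-1]);print(goal([.4747,.1185,.1125],[180,0,77.4]))
E
```

```text
t: 3.7
tool_pos: [0.4751, 0.1184, 0.1149]
eef_rot: [-179.8, 0.1, 77.3]
contact_force: [0.3, 0.3, 0.3]
grip_width: 0.472
(array([-0.02, -0.11,  0.35]), array([-0.001,  0.001, -0.001]))
```

View pics/w3.png

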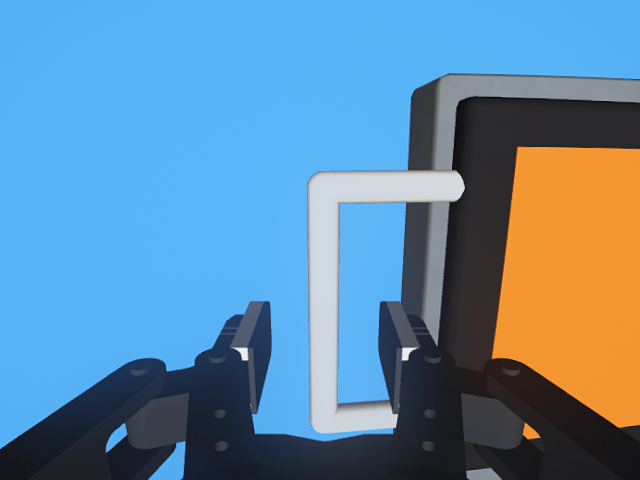

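```bash
python3 -m pendant '[[0,0,0.2,0,0,0],[0,0,0.2,0,0,0],[0,0,0.2,0,0,0],[0,0,0.2,0,0,0],[0,0,0.2,0,0,0]]' -1 30
python3 - <<'E'
from h import *
from workcell import *
s=sensors.observe();print(s["tool_pos"],s["eef_rot"],s["contact_force"],s["grip_width"])
t0=np.degrees(np.arcsin(.026/.22))
ex=np.array([.9763,-.2164,0]) # tester x
p0=s["tool_pos"]
R0=Ro.from_euler('xyz',s["eef_rot"],degrees=True)
for th in np.arange(10,64,4):
    d=ex*(.22*(np.cos(np.radians(t0))-np.cos(np.radians(th))))+np.array([0,0,.22*(np.sin(np.radians(th))-np.sin(np.radians(t0)))])
    print(th,(R0.inv().apply(d)*100).round(2))
E
```

```text
t: 4.25
tool_pos: [0.4766, 0.1187, 0.1149]
eef_rot: [180.0, -0.0, 77.3]
contact_force: [0.3, -0.7, 0.5]
grip_width: 0.001
[0.47655677 0.11871325 0.11485343] [ 1.79976173e+02 -1.01042550e-02  7.73375959e+01] [ 0.33414192 -0.6683364   0.50409951] 0.0007090602064675667
10 [ 0.    0.18 -1.22]
14 [ 0.    0.5  -2.72]
18 [ 0.    0.92 -4.2 ]
22 [ 0.01  1.45 -5.64]
26 [ 0.01  2.08 -7.04]
30 [ 0.01  2.8  -8.4 ]
34 [ 0.01  3.61 -9.7 ]
38 [ 1.000e-02  4.510e+00 -1.094e+01]
42 [  0.02   5.5  -12.12]
46 [  0.02   6.57 -13.22]
50 [  0.02   7.71 -14.25]
54 [  0.03   8.92 -15.19]
58 [  0.03  10.19 -16.05]
62 [  0.04  11.52 -16.82]
```

The grip closed fully, so it missed the bar. I'll look before doing anything else.

```bash
python3 - <<'E'
from h import *
from workcell import *
import pickle
s=sensors.observe();p=viewer.read_camera("wrist");pickle.dump((s,p),open("w4.pkl","wb"))
q=viewer.read_camera("side");z=cv2.resize(q["img"][180:280,230:430],(800,400),interpolation=cv2.INTER_CUBIC)
cv2.imwrite("pics/w4.png",p["img"][:,:,::-1]);cv2.imwrite("pics/s4.png",z[:,:,::-1])
E
```

```text
(no output)
```

View pics/w4.png

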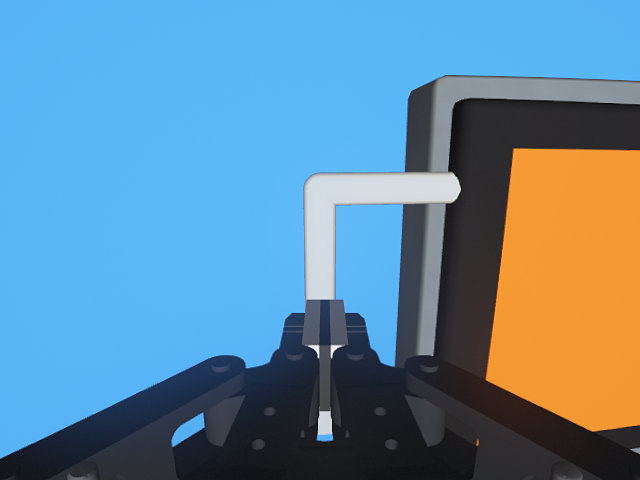

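View pics/s4.png

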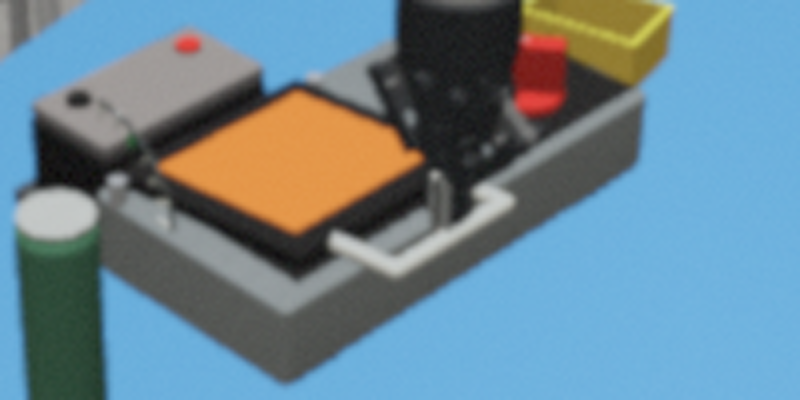

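The wrist view has the shut pads at (325,320) directly over the bar. Either the bar is lower than I thought or the tips are higher, so I'll measure both.

```bash
python3 - <<'E'
from h import *
from workcell import robot
import pickle
print("tips",robot.tips_ahead)
for f in ["w3.pkl","w4.pkl"]:
    s,p=pickle.load(open(f,"rb"))
    C=np.array(p["tool_from_camera"]);W=cloud(p,wpose(s)@C);Tt=cloud(p,C)
    for v in (220,250,280,295,303,310,320,340,380): print(f,v,[ (u,W[v,u].round(3).tolist(),Tt[v,u].round(3).tolist()) for u in (312,320,328,338)])
    m=W[210:290,290:350].reshape(-1,3);m=m[(m[:,2]>.05)];print(m.mean(0),m[:,2].max())
E
```

```text
tips 0.022
w3.pkl 220 [(312, [0.479, 0.157, 0.113], [0.038, -0.004, 0.001]), (320, [0.482, 0.156, 0.115], [0.038, -0.001, -0.0]), (328, [0.485, 0.155, 0.114], [0.038, 0.002, 0.001]), (338, [0.489, 0.154, 0.112], [0.038, 0.005, 0.003])]
w3.pkl 250 [(312, [0.477, 0.146, 0.114], [0.027, -0.004, 0.001]), (320, [0.48, 0.145, 0.115], [0.027, -0.001, 0.0]), (328, [0.483, 0.145, 0.115], [0.027, 0.002, 0.0]), (338, [0.486, 0.143, 0.112], [0.026, 0.005, 0.003])]
w3.pkl 280 [(312, [0.474, 0.134, 0.114], [0.015, -0.004, 0.001]), (320, [0.477, 0.134, 0.114], [0.015, -0.001, 0.001]), (328, [0.48, 0.133, 0.115], [0.016, 0.002, -0.0]), (338, [0.484, 0.131, 0.111], [0.014, 0.005, 0.004])]
w3.pkl 295 [(312, [0.473, 0.128, 0.114], [0.009, -0.004, 0.001]), (320, [0.476, 0.129, 0.117], [0.01, -0.001, -0.002]), (328, [0.479, 0.127, 0.115], [0.01, 0.002, 0.0]), (338, [0.482, 0.125, 0.11], [0.008, 0.006, 0.005])]
w3.pkl 303 [(312, [0.472, 0.125, 0.113], [0.006, -0.005, 0.002]), (320, [0.475, 0.125, 0.115], [0.007, -0.001, -0.001]), (328, [0.478, 0.124, 0.115], [0.006, 0.002, -0.0]), (338, [0.481, 0.121, 0.1
[... 2367 characters left out ...]
141], [0.012, -0.004, -0.026]), (320, [0.478, 0.13, 0.14], [0.011, -0.001, -0.025]), (328, [0.48, 0.129, 0.14], [0.011, 0.001, -0.025]), (338, [0.483, 0.128, 0.139], [0.011, 0.005, -0.024])]
w4.pkl 340 [(312, [0.476, 0.13, 0.152], [0.011, -0.003, -0.038]), (320, [0.478, 0.13, 0.153], [0.011, -0.001, -0.038]), (328, [0.48, 0.129, 0.153], [0.011, 0.001, -0.038]), (338, [0.483, 0.129, 0.154], [0.011, 0.004, -0.039])]
w4.pkl 380 [(312, [0.476, 0.131, 0.175], [0.012, -0.003, -0.06]), (320, [0.476, 0.119, 0.157], [-0.0, -0.001, -0.042]), (328, [0.478, 0.118, 0.156], [-0.001, 0.001, -0.041]), (338, [0.483, 0.13, 0.176], [0.012, 0.003, -0.061])]
[0.48105783 0.14558316 0.11400236] 0.11705540923335084
```

```bash
python3 - <<'E'
from h import *
import pickle
d=pickle.load(open("d0.pkl","rb"));p=d["side"]
for z in (.093,.115,.126,.14): 
    q=pix(p,[[.4766,.1187,z]])[0]; print(z,q,(q-[230,180])*4)
q=pix(p,[[.4747,.1185,.1095]])[0];print("bar",(q-[230,180])*4)
for f in ["w1.pkl","w3.pkl","w4.pkl"]:
    s,p=pickle.load(open(f,"rb")); T=cloud(p,np.array(p["tool_from_camera"]))
    m=(T[...,2]<.03)&(abs(T[...,0])<.03)&(abs(T[...,1])<.07)
    m[:295]=False
    for side in (-1,1):
        k=m&(np.sign(T[...,1])==side)&(abs(T[...,1])>(.012 if f!="w4.pkl" else 0)); q=T[k]; print(f,side,k.sum(),"z max",np.percentile(q[:,2],[50,95,99,100]).round(4),"y",np.percentile(q[q[:,2]>np.percentile(q[:,2],90)][:,1],[2,50,98]).round(4),"x",np.percentile(q[q[:,2]>np.percentile(q[:,2],90)][:,0],[2,50,98]).round(4))
E
```

```text
0.093 [340.91139005 243.9267878 ] [443.64556021 255.70715121]
0.115 [341.29587324 236.73942238] [445.18349295 226.95768951]
0.126 [341.49048182 233.09906482] [445.9619273  212.39625928]
0.14 [341.74048321 228.42012859] [446.96193284 193.68051436]
bar [447.63546165 235.02162565]
w1.pkl -1 24180 z max [-0.0726 -0.0312 -0.0216 -0.0165] y [-0.0553 -0.0426 -0.042 ] x [-0.0099  0.0066  0.0116]
w1.pkl 1 23518 z max [-0.0723 -0.0308 -0.0216 -0.0165] y [0.0426 0.0432 0.0558] x [-0.0101  0.0064  0.0116]
w3.pkl -1 26559 z max [-0.0706 -0.0282 -0.0133 -0.0046] y [-0.0327 -0.021  -0.0196] x [-0.0097  0.0074  0.0116]
w3.pkl 1 30223 z max [-0.0654  0.006   0.0089  0.0168] y [0.0491 0.0603 0.0697] x [-0.0251 -0.0075  0.0064]
w4.pkl -1 30230 z max [-0.0759 -0.0376 -0.0144  0.0048] y [-0.0238 -0.0053 -0.0002] x [-0.0075  0.0107  0.0136]
w4.pkl 1 34607 z max [-0.0727  0.0062  0.0087  0.0154] y [0.0477 0.0603 0.0696] x [-0.0274 -0.0091  0.0063]
```

The pads' lower ends are about 30 mm higher than the stated 22 mm ahead of the TCP. Wrist depth puts them near tool z −0.01, and the side view puts them just above the bar at (340,237). The gripper closed above the bar and nothing moved. I'll open and go about 28 mm lower.

```bash
python3 -m pendant '[[0,-0.1,0,0,0,0],[0,-0.1,0,0,0,0],[0,-0.1,0,0,0,0],[0,-0.1,0.6,0,0,0],[0,-0.1,1.2,0,0,0]]' -0.06
python3 -m pendant '[[0,0,0.5,0,0,0],[0,0,1,0,0,0],[0,0,1.4,0,0,0],[0,0,1.4,0,0,0],[0,0,1.4,0,0,0]]'
python3 - <<'E'
from h import *
from workcell import *
import pickle
s=sensors.observe();p=viewer.read_camera("wrist");pickle.dump((s,p),open("w5.pkl","wb"));print(s["contact_force"])
q=viewer.read_camera("side");z=cv2.resize(q["img"][180:280,230:430],(800,400),interpolation=cv2.INTER_CUBIC)
cv2.imwrite("pics/w5.png",np.vstack([cv2.resize(p["img"],(400,300)),cv2.resize(z,(400,200))])[:,:,::-1])
E
```

```text
t: 4.85
tool_pos: [0.4755, 0.1189, 0.1022]
eef_rot: [180.0, -0.0, 77.3]
contact_force: [0.5, 0.3, 0.3]
grip_width: 0.473
t: 5.35
tool_pos: [0.4754, 0.1189, 0.0885]
eef_rot: [-180.0, 0.0, 77.3]
contact_force: [0.6, 0.1, 0.3]
grip_width: 0.469
[0.58982152 0.12691    0.27270785]
```

View pics/w5.png

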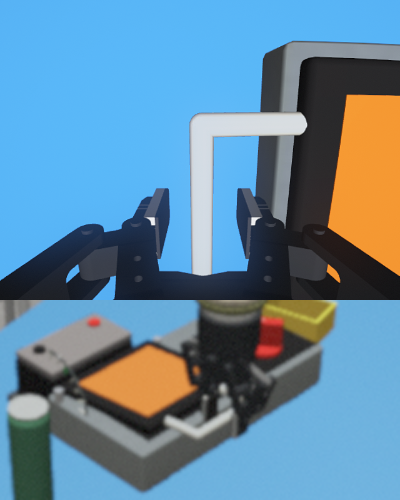

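Now the fingers straddle the bar: in the side crop they reach below it at about (240,430). I'll close.

```bash
python3 -m pendant '[[0,0,0,0,0,0],[0,0,0,0,0,0],[0,0,0,0,0,0],[0,0,0,0,0,0],[0,0,0,0,0,0]]' -1 35
python3 - <<'E'
from h import *
from workcell import *
import pickle
s=sensors.observe();p=viewer.read_camera("wrist");pickle.dump((s,p),open("w6.pkl","wb"));print(s["contact_force"],s["grip_width"])
q=viewer.read_camera("side");z=cv2.resize(q["img"][180:280,230:430],(800,400),interpolation=cv2.INTER_CUBIC)
cv2.imwrite("pics/w6.png",np.vstack([cv2.resize(p["img"],(400,300)),cv2.resize(z,(400,200))])[:,:,::-1])
E
```

```text
t: 5.95
tool_pos: [0.4747, 0.1191, 0.0883]
eef_rot: [-179.9, 0.0, 77.3]
contact_force: [-5.2, 2.2, 1.8]
grip_width: 0.125
[-5.20102808  2.23550233  1.83741166] 0.12510239310182553
```

View pics/w6.png

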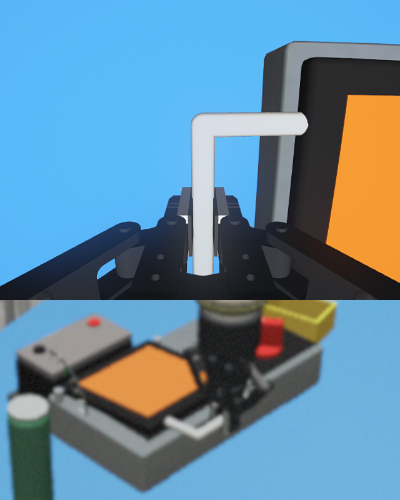

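```bash
python3 -m pendant '[[0,0.18,-1.22,0,0,0],[0,0.5,-2.72,0,0,0],[0,0.92,-4.2,0,0,0],[0,1.45,-5.64,0,0,0],[0,2.08,-7.04,0,0,0]]'
python3 -m pendant '[[0,0,0,0,0,0],[0,0,0,0,0,0],[0,0,0,0,0,0],[0,0,0,0,0,0],[0,0,0,0,0,0]]'
python3 - <<'E'
from h import *
from workcell import *
s=sensors.observe();print(s["tool_pos"],s["contact_force"])
q=viewer.read_camera("side");z=cv2.resize(q["img"][150:280,210:410],(800,520),interpolation=cv2.INTER_CUBIC)
cv2.imwrite("pics/s7.png",z[:,:,::-1])
E
```

```text
t: 6.55
tool_pos: [0.4943, 0.1147, 0.1603]
eef_rot: [-179.8, 0.0, 77.4]
contact_force: [-8.0, 3.2, -1.0]
grip_width: 0.125
t: 7.05
tool_pos: [0.4947, 0.1146, 0.161]
eef_rot: [-179.9, 0.0, 77.4]
contact_force: [-12.2, 1.9, 6.5]
grip_width: 0.126
[0.49468919 0.1146319  0.16101993] [-12.23752688   1.94211997   6.5241496 ]
```

View pics/s7.png

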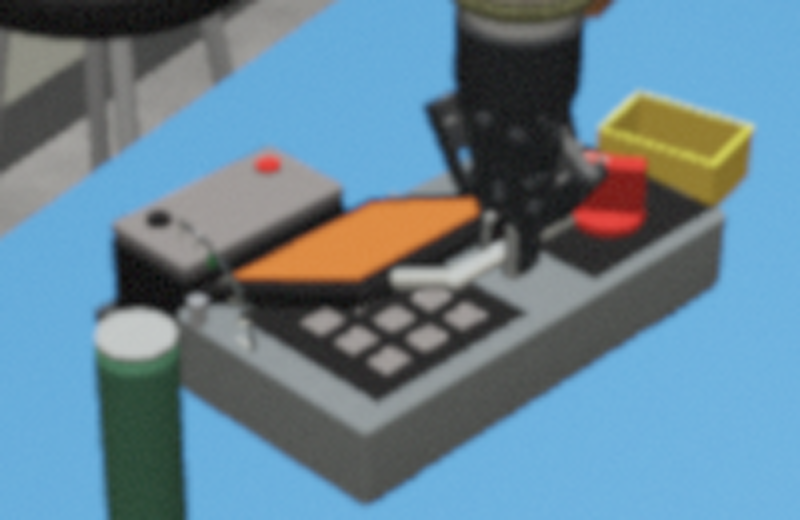

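```bash
python3 -m pendant '[[0,0.6,-1.36,0,0,0],[0,1.4,-2.66,0,0,0],[0,2.3,-3.9,0,0,0],[0,3.27,-5.08,0,0,0],[0,4.32,-6.18,0,0,0]]'
python3 - <<'E'
from h import *
from workcell import *
s=sensors.observe();print(s["tool_pos"],s["contact_force"],s["torque"])
E
```

```text
t: 7.6
tool_pos: [0.5369, 0.1052, 0.2235]
eef_rot: [-179.9, -0.0, 77.4]
contact_force: [-12.3, 3.4, 6.2]
grip_width: 0.118
[0.53686422 0.10515675 0.22346962] [-12.27641491   3.44609721   6.20300245] [0.53704937 2.17574568 0.02853497]
```

```bash
python3 -m pendant '[[0,0.55,-0.53,0,0,0],[0,1.1,-1.03,0,0,0],[0,1.7,-1.52,0,0,0],[0,2.3,-1.97,0,0,0],[0,2.9,-2.4,0,0,0]]'
python3 - <<'E'
from h import *
from workcell import *
import pickle
s=sensors.observe();print(s["tool_pos"],s["contact_force"],s["torque"])
for n in ["scene","side"]:
    p=viewer.read_camera(n);W=cloud(p);pickle.dump(p,open(n+"8.pkl","wb"))
    hsv=cv2.cvtColor(p["img"],cv2.COLOR_RGB2HSV)
    o=(hsv[...,0]>5)&(hsv[...,0]<20)&(hsv[...,1]>150)&(hsv[...,2]>100)&(W[...,2]>.08)&(W[...,2]<.3)&(abs(W[...,0]-.62)<.12)&(abs(W[...,1]-.08)<.12)
    Q=W[o];C=Q.mean(0);vt=np.linalg.svd(Q-C,full_matrices=False)[2];nn=vt[2]*np.sign(vt[2,2]);print(n,len(Q),C,nn,np.degrees(np.arccos(nn[2])))
    z=p["img"][150:350,200:470] if n=="scene" else p["img"][110:280,210:410]
    cv2.imwrite(f"pics/{n}8.png",cv2.resize(z,(800,int(800*z.shape[0]/z.shape[1])),interpolation=cv2.INTER_CUBIC)[:590,:,::-1])
E
```

```text
t: 8.1
tool_pos: [0.5659, 0.0987, 0.2486]
eef_rot: [180.0, -0.0, 77.4]
contact_force: [-12.5, 1.7, 12.1]
grip_width: 0.129
[0.56586386 0.09870468 0.24863632] [-12.46158138   1.65891845  12.06657116] [ 0.38884386  2.22563037 -0.00284463]
scene 3938 [0.64634274 0.07605878 0.16079394] [ 0.80212736 -0.18071207  0.56915274] 55.308834932028255<stdin>:9: RuntimeWarning: Mean of empty slice.
  ret = um.true_divide(
Traceback (most recent call last):
IndexError: index 2 is out of bounds for axis 0 with size 0
```

View pics/scene8.png

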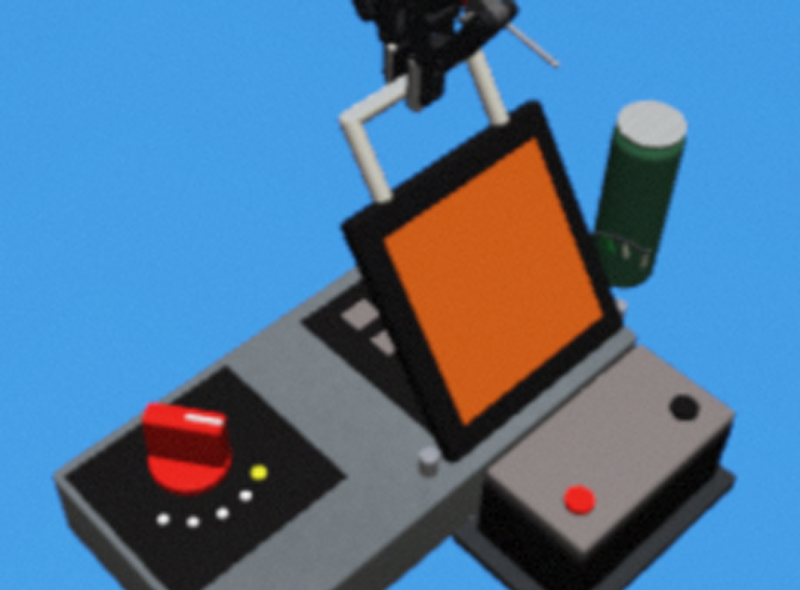

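```bash
python3 - <<'E'
import cv2
i=cv2.imread("pics/side8.png");print(i.shape)
E
```

```text
[ WARN:0@0.017] global loadsave.cpp:275 findDecoder imread_('pics/side8.png'): can't open/read file: check file path/integrity
Traceback (most recent call last):
AttributeError: 'NoneType' object has no attribute 'shape'
```

The scene picture shows the lid held high, with the knob still at home pointing at the yellow dot. The plane fit gives 55.3°, so about 4.5° remain.

```bash
python3 -m pendant '[[0,0.4,-0.25,0,0,0],[0,0.8,-0.5,0,0,0],[0,1.2,-0.75,0,0,0],[0,1.5,-0.95,0,0,0],[0,1.5,-0.95,0,0,0]]'
cat > lid.py <<'E'
from h import *
from workcell import *
import pickle,sys
t=sys.argv[1]
s=sensors.observe();print(s["tool_pos"],s["contact_force"],s["t"])
p=viewer.read_camera("scene");W=cloud(p);pickle.dump(p,open("scene%s.pkl"%t,"wb"))
hsv=cv2.cvtColor(p["img"],cv2.COLOR_RGB2HSV)
o=(hsv[...,0]>5)&(hsv[...,0]<20)&(hsv[...,1]>150)&(hsv[...,2]>100)&(W[...,2]>.08)&(W[...,2]<.3)&(abs(W[...,0]-.62)<.12)&(abs(W[...,1]-.08)<.12)
o=cv2.erode(o.astype(np.uint8),np.ones((5,5)))>0
Q=W[o];C=Q.mean(0);vt=np.linalg.svd(Q-C,full_matrices=False)[2];nn=vt[2]*np.sign(vt[2,2]);print(len(Q),C.round(4),nn.round(3),"lid",np.degrees(np.arccos(nn[2])))
z=p["img"][150:350,200:470]
cv2.imwrite(f"pics/scene{t}.png",cv2.resize(z,(800,592),interpolation=cv2.INTER_CUBIC)[:,:,::-1])
q=viewer.read_camera("side");z=q["img"][110:280,200:420];pickle.dump(q,open("side%s.pkl"%t,"wb"))
cv2.imwrite(f"pics/side{t}.png",cv2.resize(z,(776,600),interpolation=cv2.INTER_CUBIC)[:,:,::-1])
E
python3 lid.py 9
```

```text
t: 8.7
tool_pos: [0.5813, 0.0952, 0.2585]
eef_rot: [179.9, -0.1, 77.3]
contact_force: [-7.7, 1.8, 9.7]
grip_width: 0.123
[0.58127106 0.09523488 0.25848914] [-7.74477447  1.78904793  9.68329902] 8.7
2790 [0.6535 0.0744 0.163 ] [ 0.847 -0.19   0.497] lid 60.19715036093871
```

View pics/side9.png

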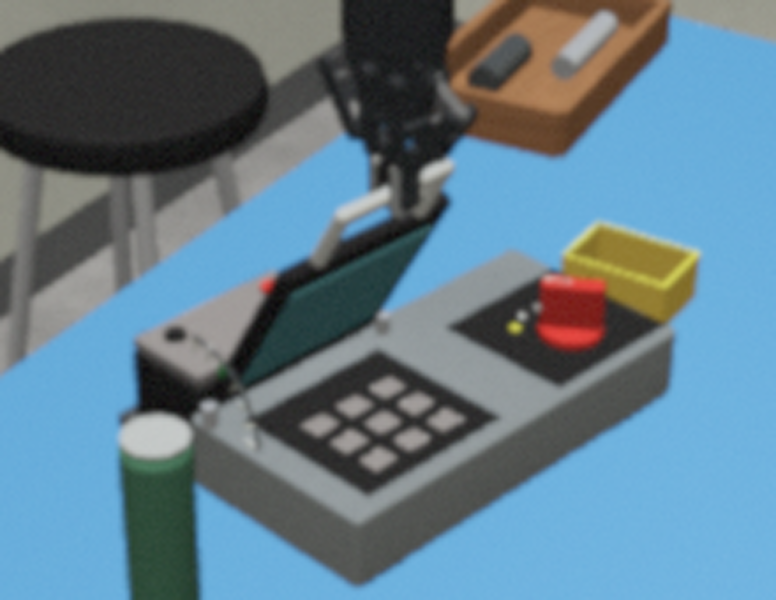

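Lid at 60.2°, with its left edge meeting the quadrant's green mark near (222,372) in the side crop. I'll release, rise and re-measure.

```bash
python3 -m pendant '[[0,0,0,0,0,0],[0,0,0,0,0,0],[0,0,0,0,0,0],[0,0,0,0,0,0],[0,0,-1.5,0,0,0]]' -0.3
python3 -m pendant '[[0,0,-2,0,0,0],[0,0,-4.5,0,0,0],[0,0,-6,0,0,0],[0,0,-6,0,0,0],[0,0,-6,0,0,0]]'
python3 lid.py 10; cat > pl.py <<'E'
E
```

```text
t: 9.3
tool_pos: [0.5795, 0.095, 0.2671]
eef_rot: [-179.7, 0.1, 77.3]
contact_force: [0.4, -0.5, 0.4]
grip_width: 0.351
t: 9.8
tool_pos: [0.5809, 0.0952, 0.3292]
eef_rot: [180.0, -0.0, 77.3]
contact_force: [-0.3, -0.0, -0.3]
grip_width: 0.351
[0.58090962 0.09524429 0.3292302 ] [-0.26682761 -0.01169405 -0.31075982] 9.8
2968 [0.6526 0.0745 0.1645] [ 0.847 -0.19   0.496] lid 60.2596137342635
```

View pics/side10.png

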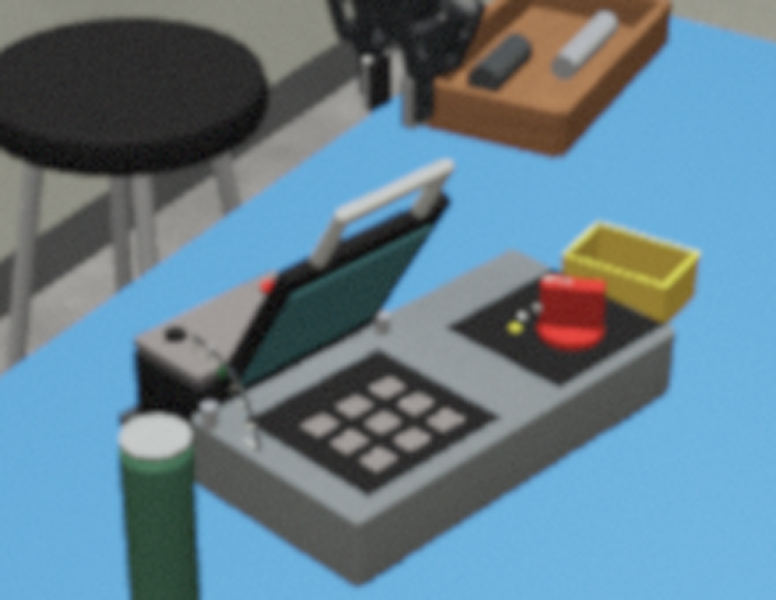

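View pics/scene10.png

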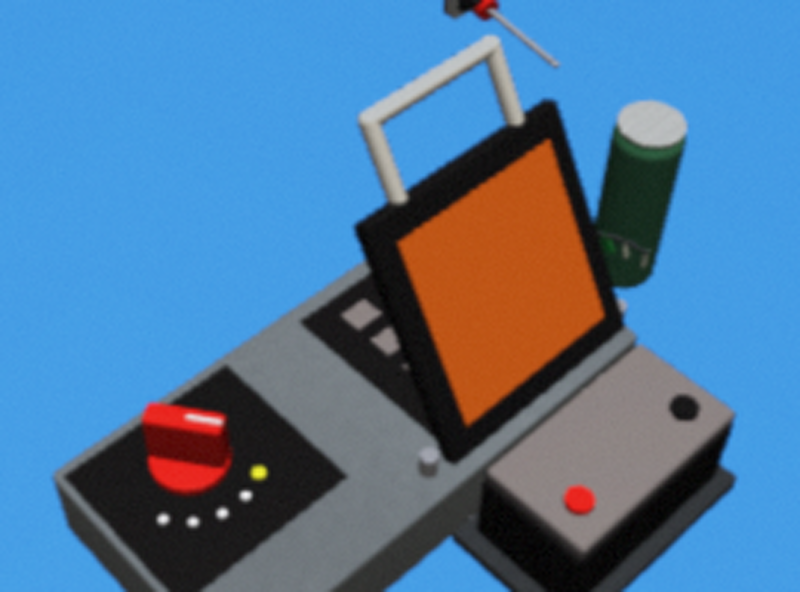

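The released lid stays at 60.3°. Next I'll cross-check it with the bar height and locate the knob.

```bash
python3 - <<'E'
from h import *
import pickle
for n in ["scene10","side10"]:
    p=pickle.load(open(n+".pkl","rb"));W=cloud(p);hsv=cv2.cvtColor(p["img"],cv2.COLOR_RGB2HSV).astype(int)
    b=(W[...,2]>.22)&(W[...,2]<.30)&(hsv[...,1]<50)&(hsv[...,2]>120)&(abs(W[...,0]-.58)<.06)&(abs(W[...,1]-.095)<.09)
    Q=W[b]; top=Q[Q[:,2]>.262]; print(n,"bar",len(top),np.percentile(top,[5,50,95],0).round(4).tolist())
    r=((hsv[...,0]<6)|(hsv[...,0]>174))&(hsv[...,1]>150)&(hsv[...,2]>60)&(W[...,2]>.06)&(W[...,2]<.14)&(abs(W[...,0]-.535)<.06)&(abs(W[...,1]+.095)<.06)
    Q=W[r];T=Q[Q[:,2]>.119];print("knob",len(Q),np.percentile(Q[:,2],[2,50,98]).round(4),"top",len(T),cv2.minAreaRect(T[:,:2].astype(np.float32)*1000),T.mean(0).round(4))
    y=(hsv[...,0]>22)&(hsv[...,0]<36)&(hsv[...,1]>120)&(abs(W[...,2]-.076)<.008)&(abs(W[...,0]-.57)<.05)&(abs(W[...,1]+.09)<.06);print("yellow",y.sum(),W[y].mean(0).round(4))
    w=((hsv[...,1]<60)&(hsv[...,2]>150)&(abs(W[...,2]-.076)<.01)&(abs(W[...,0]-.56)<.06)&(abs(W[...,1]+.11)<.07)).astype(np.uint8)
    k,l,st,c=cv2.connectedComponentsWithStats(w)
    for i in range(1,k):
        if st[i,4]>2: print("white",st[i,4],c[i].round(1),W[l==i].mean(0).round(4))
E
```

```text
scene10 bar 386 [[0.5726, 0.0397, 0.2649], [0.5839, 0.0855, 0.2795], [0.6016, 0.1391, 0.2824]]
knob 742 [0.078  0.0987 0.1253] top 194 ((535.4896850585938, -95.86813354492188), (49.10118865966797, 16.687938690185547), 24.100553512573242) [ 0.535  -0.0971  0.1233]
yellow 35 [ 0.5746 -0.0784  0.0775]
white 7 [282.4 317. ] [ 0.5781 -0.0963  0.0778]
white 9 [274.7 322.9] [ 0.5739 -0.1138  0.0772]
white 9 [254.7 324.9] [ 0.5471 -0.1374  0.0773]
white 8 [264.9 325.9] [ 0.5633 -0.1285  0.0771]
side10 bar 163 [[0.5669, 0.0526, 0.2702], [0.5787, 0.106, 0.2791], [0.5938, 0.148, 0.2833]]
knob 328 [0.0779 0.098  0.1261] top 49 ((530.1134033203125, -86.71200561523438), (46.18669128417969, 16.61530303955078), 31.660640716552734) [ 0.5277 -0.089   0.1233]
yellow 13 [ 0.573  -0.0772  0.0771]
white 65 [344.7 188.1] [ 0.6123 -0.1434  0.0773]
```

```bash
python3 - <<'E'
from h import *
print(goal([.535,-.096,.23],[180,0,23.5]))
E
```

```text
(array([-19.64,  -0.2 ,   9.78]), array([-0.002,  0.002,  0.94 ]))
```

```bash
python3 -m pendant '[[-3,0,0,0,0,0.13],[-7,0,0,0,0,0.26],[-11,-0.1,0,0,0,0.39],[-15.5,-0.2,0,0,0,0.52],[-19.6,-0.2,1,0,0,0.65]]' 0.3
python3 - <<'E'
from h import *
print(goal([.535,-.096,.22],[180,0,23.5]))
E
```

```text
t: 10.4
tool_pos: [0.5352, -0.0972, 0.3192]
eef_rot: [180.0, -0.0, 39.8]
contact_force: [0.9, -0.5, 0.8]
grip_width: 0.649
(array([ 0.05, -0.11,  9.92]), array([ 0.   , -0.   ,  0.285]))
```

```bash
python3 -m pendant '[[0,-0.1,2.5,0,0,0.14],[0,-0.1,5.5,0,0,0.285],[0,-0.1,8,0,0,0.285],[0,-0.1,10,0,0,0.285],[0,-0.1,10,0,0,0.285]]'
python3 - <<'E'
from h import *
from workcell import *
import pickle
s=sensors.observe();p=viewer.read_camera("wrist");pickle.dump((s,p),open("w11.pkl","wb"));print(s["tool_pos"],s["eef_rot"])
cv2.imwrite("pics/w11.png",p["img"][:,:,::-1])
W=cloud(p,wpose(s)@np.array(p["tool_from_camera"]));hsv=cv2.cvtColor(p["img"],cv2.COLOR_RGB2HSV).astype(int)
r=((hsv[...,0]<6)|(hsv[...,0]>174))&(hsv[...,1]>120)&(hsv[...,2]>60)&(abs(W[...,2]-.123)<.006)&(abs(W[...,0]-.535)<.06)&(abs(W[...,1]+.095)<.06)
T=W[r];print(len(T),cv2.minAreaRect(T[:,:2].astype(np.float32)*1000))
y=(hsv[...,0]>22)&(hsv[...,0]<36)&(hsv[...,1]>120)&(abs(W[...,2]-.076)<.008)&(abs(W[...,0]-.57)<.06)&(abs(W[...,1]+.09)<.06);print("yellow",y.sum(),W[y].mean(0).round(4))
E
```

```text
t: 10.9
tool_pos: [0.5323, -0.0941, 0.2142]
eef_rot: [-179.7, 0.4, 23.8]
contact_force: [-0.5, -0.2, -0.2]
grip_width: 0.648
[ 0.53232068 -0.094101    0.21416326] [-179.69189693    0.37916868   23.75858359]
1909 ((533.666015625, -94.60039520263672), (49.1810302734375, 15.8106689453125), 23.96531867980957)
yellow 138 [ 0.5736 -0.0774  0.0767]
```

View pics/w11.png

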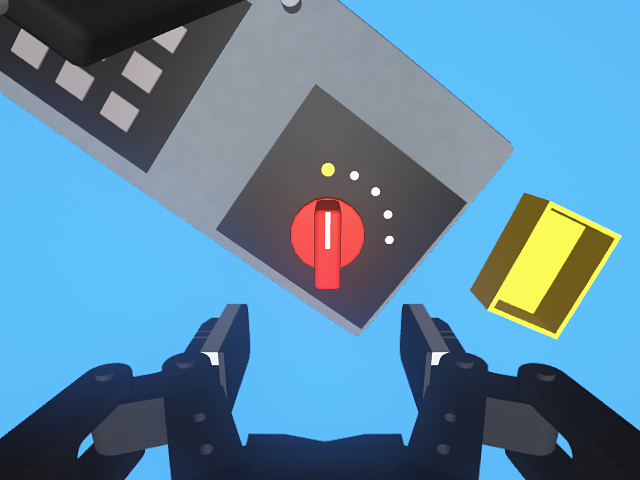

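The wrist view shows the knob bar upright in the picture at (327,245), its pointer on the yellow dot at (328,170) and four white dots clockwise. Before descending I need the true tip height, so I'll calibrate it from the free-hanging fingers in the last side image.

```bash
python3 - <<'E'
from h import *
import pickle
p=pickle.load(open("side10.pkl","rb"))
R=Ro.from_euler('xyz',[180,0,77.3],degrees=True);t=np.array([.5809,.0952,.3292])
for z in (-.03,-.015,0,.015,.022):
    q=[pix(p,[t+R.apply([0,y,z])])[0] for y in(-.019,.019)]
    print(z,[((a-[200,110])*3.527).round(0).tolist() for a in q])
s,p=pickle.load(open("w11.pkl","rb"))
T=cloud(p,np.array(p["tool_from_camera"]))
for u,v in [(243,306),(235,306),(246,330),(240,350),(232,380),(230,405),(405,306),(412,306)]: print(u,v,T[v,u].round(4))
E
```

```text
-0.03 [[415.0, 89.0], [374.0, 70.0]]
-0.015 [[415.0, 109.0], [374.0, 91.0]]
0 [[414.0, 130.0], [374.0, 111.0]]
0.015 [[414.0, 150.0], [374.0, 131.0]]
0.022 [[414.0, 159.0], [374.0, 140.0]]
243 306 [ 0.0117 -0.0279 -0.0151]
235 306 [ 0.0118 -0.0307 -0.0152]
246 330 [ 0.0013 -0.028  -0.0124]
240 350 [ 0.0013 -0.0274 -0.0266]
232 380 [-0.0019 -0.0276 -0.0388]
230 405 [-0.0081 -0.0279 -0.0425]
405 306 [ 0.0115  0.0277 -0.0147]
412 306 [ 0.0116  0.0301 -0.0149]
```

```bash
python3 - <<'E'
from h import *
print(goal([.5338,-.0950,.13],[180,0,23.6]))
E
```

```text
(array([0.04, 0.1 , 8.66]), array([-0.003,  0.004,  0.003]))
```

```bash
python3 -m pendant '[[0,0.1,2.5,0,0,0],[0,0.1,5,0,0,0],[0,0.1,7.5,0,0,0],[0,0.1,8.7,0,0,0],[0,0.1,8.7,0,0,0]]' 0.1 80
python3 - <<'E'
from h import *
print(goal([.5338,-.0950,.090],[180,0,23.6]))
E
```

```text
t: 11.45
tool_pos: [0.5347, -0.0954, 0.1312]
eef_rot: [-179.9, 0.1, 23.8]
contact_force: [0.1, 0.4, 0.3]
grip_width: 0.548
(array([-0.06, -0.07,  4.12]), array([-0.002,  0.002,  0.003]))
```

```bash
python3 -m pendant '[[-0.05,-0.1,1.2,0,0,0],[-0.05,-0.1,2.4,0,0,0],[-0.05,-0.1,3.4,0,0,0],[-0.05,-0.1,4.1,0,0,0],[-0.05,-0.1,4.1,0,0,0]]'
python3 - <<'E'
from h import *
from workcell import *
s=sensors.observe();p=viewer.read_camera("wrist");q=viewer.read_camera("side");z=q["img"][150:250,290:430]
cv2.imwrite("pics/w12.png",np.vstack([cv2.resize(p["img"],(400,300)),cv2.resize(z,(400,286),interpolation=cv2.INTER_CUBIC)])[:,:,::-1])
print(goal([.5338,-.0950,.090],[180,0,23.6]))
E
```

```text
t: 11.95
tool_pos: [0.5338, -0.0947, 0.0898]
eef_rot: [-179.9, 0.1, 23.8]
contact_force: [0.1, 0.0, 0.3]
grip_width: 0.552
(array([-0.08, -0.03,  0.12]), array([-0.   ,  0.   ,  0.003]))
```

View pics/w12.png

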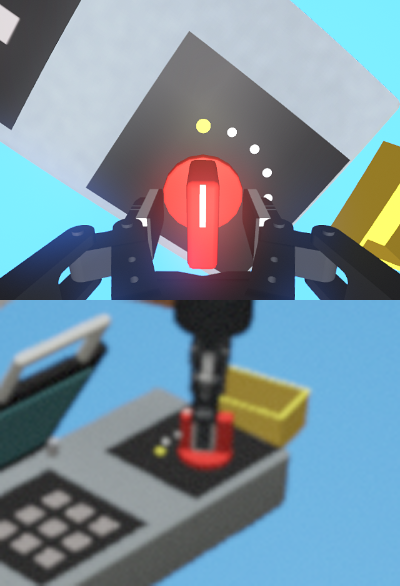

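Fingers straddle the bar just above the disc, with no contact force. The pointer and dots stay visible in the wrist view. I'll close.

```bash
python3 -m pendant '[[0,0,0,0,0,0],[0,0,0,0,0,0],[0,0,0,0,0,0],[0,0,0,0,0,0],[0,0,0,0,0,0]]' -1 80
cat > kn.py <<'E'
from h import *
from workcell import *
import pickle,sys
t=sys.argv[1]
s=sensors.observe();p=viewer.read_camera("wrist");pickle.dump((s,p),open("k%s.pkl"%t,"wb"))
cv2.imwrite("pics/k%s.png"%t,p["img"][:,:,::-1])
W=cloud(p,wpose(s)@np.array(p["tool_from_camera"]));hsv=cv2.cvtColor(p["img"],cv2.COLOR_RGB2HSV).astype(int)
w=(hsv[...,1]<110)&(hsv[...,2]>170)&(abs(W[...,2]-.123)<.006)&(np.hypot(W[...,0]-.5337,W[...,1]+.095)<.032)
T=W[w];c=T.mean(0);v=np.linalg.svd((T-c)[:,:2],full_matrices=False)[2][0]
if v@(c[:2]-[.5337,-.095])<0: v=-v
a=np.degrees(np.arctan2(v[1],v[0]))
print("t",s["t"],"line",len(T),c.round(4),"bearing",a.round(1),"knob deg",(23.6-a).round(1),"tool yaw",s["eef_rot"][2].round(2),"Tz",s["torque"].round(3),"F",s["contact_force"].round(1),"pos",s["tool_pos"].round(4),"j6",s["joints"][5].round(1),"grip",round(s["grip_width"],3))
E
python3 kn.py 1
```

```text
t: 12.55
tool_pos: [0.5349, -0.0943, 0.0922]
eef_rot: [-180.0, -0.0, 23.8]
contact_force: [-3.1, 4.5, 4.8]
grip_width: 0.168
t 12.55 line 745 [ 0.5445 -0.0898  0.124 ] bearing 19.5 knob deg 4.1 tool yaw 23.77 Tz [ 0.597  0.539 -0.218] F [-3.1  4.5  4.8] pos [ 0.5349 -0.0943  0.0922] j6 50.8 grip 0.168
```

View pics/k1.png

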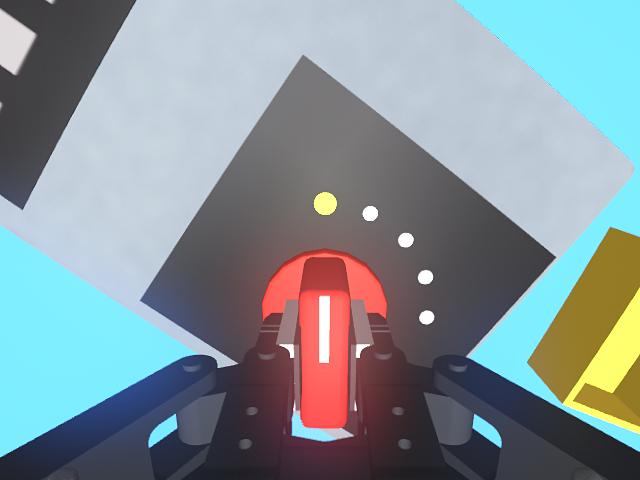

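```bash
sed -i 's/^T=W\[w\]/TT=cloud(p,np.array(p["tool_from_camera"]));w\&=(abs(TT[...,1])<.0065);T=W[w]/' kn.py
python3 -m pendant '[[0,0,0,0,0,0.08],[0,0,0,0,0,0.17],[0,0,0,0,0,0.26],[0,0,0,0,0,0.35],[0,0,0,0,0,0.42]]'
python3 kn.py 2
```

```text
t: 13.1
tool_pos: [0.535, -0.0951, 0.0922]
eef_rot: [180.0, -0.0, -0.5]
contact_force: [-2.8, -0.4, 4.4]
grip_width: 0.172
t 13.1 line 736 [ 0.5462 -0.0949  0.124 ] bearing -0.5 knob deg 24.1 tool yaw -0.49 Tz [-0.143  0.458  0.116] F [-2.8 -0.4  4.4] pos [ 0.535  -0.0951  0.0922] j6 75.0 grip 0.172
```

View pics/k2.png

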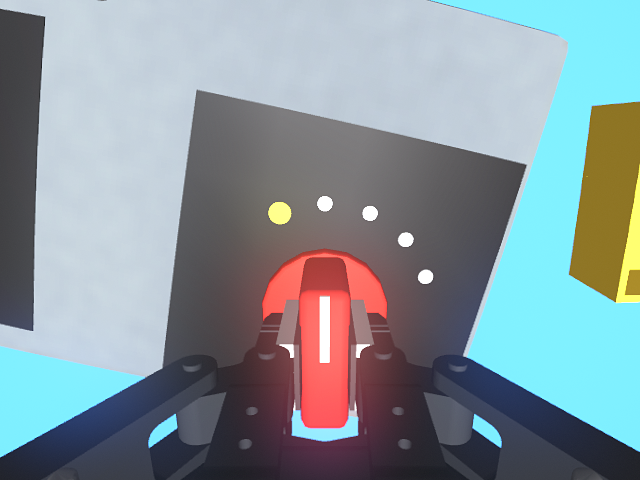

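The pointer is at the first white dot (325,204), first click, with the bar firmly held. On to the second.

```bash
python3 -m pendant '[[0,0,0,0,0,0.08],[0,0,0,0,0,0.17],[0,0,0,0,0,0.26],[0,0,0,0,0,0.35],[0,0,0,0,0,0.42]]'
python3 kn.py 3
python3 -m pendant '[[0,0,0,0,0,0.06],[0,0,0,0,0,0.12],[0,0,0,0,0,0.18],[0,0,0,0,0,0.24],[0,0,0,0,0,0.3]]'
python3 kn.py 4
```

```text
t: 13.65
tool_pos: [0.5348, -0.0959, 0.0922]
eef_rot: [179.9, -0.1, -24.5]
contact_force: [-4.0, -3.6, 5.1]
grip_width: 0.173
t 13.65 line 707 [ 0.5453 -0.1005  0.124 ] bearing -25.0 knob deg 48.6 tool yaw -24.48 Tz [-0.662  0.824  0.104] F [-4.  -3.6  5.1] pos [ 0.5348 -0.0959  0.0922] j6 99.0 grip 0.173
t: 14.2
tool_pos: [0.5345, -0.0964, 0.0922]
eef_rot: [179.9, -0.1, -41.6]
contact_force: [-5.8, -6.8, 7.7]
grip_width: 0.173
t 14.2 line 732 [ 0.5429 -0.1036  0.124 ] bearing -40.9 knob deg 64.5 tool yaw -41.61 Tz [-1.089  1.161  0.071] F [-5.8 -6.8  7.7] pos [ 0.5345 -0.0964  0.0922] j6 116.1 grip 0.173
```

```bash
python3 -m pendant '[[0,0,0,0,0,0.04],[0,0,0,0,0,0.08],[0,0,0,0,0,0.12],[0,0,0,0,0,0.12],[0,0,0,0,0,0.12]]'
python3 kn.py 5
```

```text
t: 14.75
tool_pos: [0.5343, -0.0966, 0.0922]
eef_rot: [179.9, -0.1, -48.4]
contact_force: [-7.6, -6.3, 8.3]
grip_width: 0.173
t 14.75 line 742 [ 0.5419 -0.1048  0.124 ] bearing -48.0 knob deg 71.6 tool yaw -48.36 Tz [-1.102  1.33   0.09 ] F [-7.6 -6.3  8.3] pos [ 0.5343 -0.0966  0.0922] j6 122.9 grip 0.173
```

View pics/k5.png

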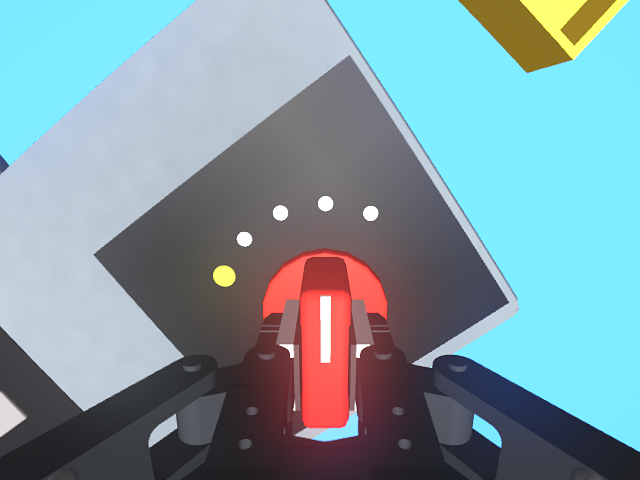

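The pointer line (325) is exactly under the third white dot (325,203): 72° reached and held. One last look at the lid and bystanders, then I'll hand in.

```bash
python3 lid.py 20; python3 - <<'E'
import pickle,cv2
p=pickle.load(open("scene20.pkl","rb"));cv2.imwrite("pics/f.png",p["img"][:,:,::-1])
E
```

```text
[ 0.53426854 -0.0965857   0.09221761] [-6.63776503 -6.34383796  7.02228366] 14.8
2985 [0.6526 0.075  0.1647] [ 0.848 -0.189  0.496] lid 60.27373638074759
```

View pics/f.png

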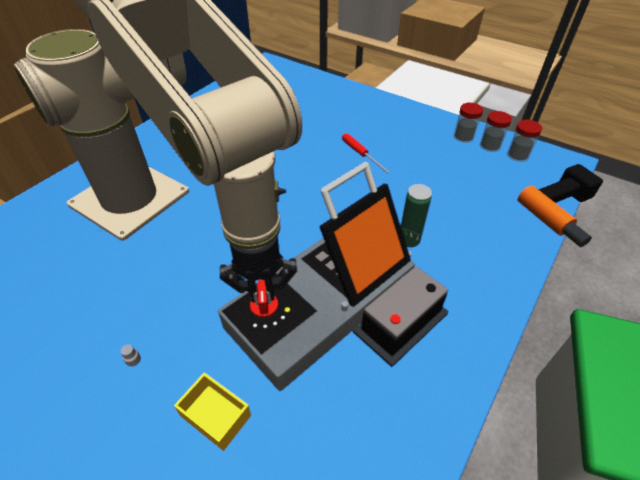

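The lid is up at 60.3°, the gripper holds the knob, and the can (415,215), bin (213,410), socket (129,355) and screwdriver (365,152) are where they started.

```bash
python3 -c "
from workcell import robot
print(robot.close_job())"
```

```text
the job is handed in; nothing more can be done
None
```

The job is handed in. The display stands at 60° by itself, and the knob is held at its third stop, reached at about 14.8 s of the 48 s allowed.

**Display:** I pinched the handle, swung the lid up and let go. A plane fit to the lid gave 60.3° after release and again at the end. The bar's height, about 274 mm, agrees with that.

**Knob:** I pinched it with 80 N and turned it clockwise past stops 1 and 2 to stop 3. The last wrist picture has the pointer on the third white dot. The pointer line measured 71.6° and the tool yaw about 72°. The twisting moment read 0.071 N m just before the stop and 0.090 at it, rising as described. I did not pass the third stop.

**Bystanders:** In the last picture the can, bin, socket and screwdriver look unmoved; I compared them by eye only.

**What disagreed or failed:**
- **First grasp:** it closed just above the handle bar without moving it. The fingertips showed about 25 mm nearer the gripper's body than the stated 22 mm ahead of the TCP. I went by what the cameras showed from then on.
- **Pull on the handle:** raising the lid built up a force of up to about 17 N at the wrist, well under the limit. It went away when I let go.
- **First pointer reading:** the first automatic reading, at home, was 4° off because the pads were picked up with the white line. I corrected it before turning the knob.

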